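# Shut and pin a bench-mounted slide bolt

### The arm

A 6-joint arm with a two-finger parallel gripper is mounted at the origin on the work surface. World frame = base frame: x ahead of the robot, y to its left, z up, the work surface at z = 0. Lengths are in m, angles in rad, forces in N, time in s.
With the tool pointing down it reaches from about 0.325 to 0.9 m from the base axis. Payload 3.5 kg.
Tool frame: the origin (TCP) lies on the centre line of the jaws, within the pads' length; the fingertips stand 17 mm ahead of it and the grasp point (between the pads) lies 2 mm behind it; z points along the fingers, y is the line along which they close (so a half turn about z gives the same grasp; the last joint's range is limited). The gripper opens to 85 mm and grips with 20 to 120 N. Pads are 22 mm wide; open, the fingers measure 114 mm over their backs; the gripper's body (76 mm by 85 mm) begins 54 mm behind the grasp point. The pads swing forward as they close: fully open they stand 13 mm farther back than shut.
Start: joints at [-1.212, 0.276, -0.026, 1.268, 0, 1.467], TCP at [0.278, -0.56, 0.215] pointing down, gripper open.
Joint ranges: [-3.12, 3.12], [-0.85, 1.88], [-1.08, 1.24], [-1.95, 2.15], [-1.57, 1.53], [-3.14, 3.14]. Speed limits (rad/s): [2.57, 2.57, 3.14, 3.14, 3.14, 3.14].

### API

Orientations are given as a unit quaternion [w, x, y, z].
In Python, from workcell import monitor, imaging, job gives the robot as it stands.
- The arm moves only by the tool jog_arm, never from a script. Its argument "motion" is a list of rows, each an object with "translation": the shift along the tool's x, y, z in mm, a list of three; "yaw": the turn about the tool's z in degrees. In form: [{"translation": [dx, dy, dz], "yaw": yaw}, ...]. A call has 1 to 12 rows; each row is the pose to reach, as a shift and turn from the pose commanded when the call began, along the tool's axes at that moment; what a row does not reach only later rows make up. A row lasts 1/8 s, in which the tool goes at most 62.5 mm and 10.7 degrees, less where a joint would pass 70% of its speed; a pose out of reach is approached as far as the arm can. A call with a gripper value outside its range is refused whole. "grip" is the opening in per cent of the stroke, from 0 (shut) to 100 (fully open), set as the call begins (left out, the last holds). The fingers move at their own pace and stop on an object; "squeeze" is the grip in N (left out, the last holds). Time passes only in rows, so rows that repeat a pose let the fingers close. It gives the time, the measured TCP pose, the force, the opening and the grip force at its end, in the units of the state.
- monitor.state(): the state, without advancing time (a new reading comes with each control period).
- imaging.snapshot(name): name is "side" or "top" or "wrist"; returns a dict with "pixels" (384x512x3 uint8, blue, green, red), "range_z" (384x512 float32, m along the optical axis (not along the pixel's ray), 0 where there is no reading), "camera_matrix" (3x3 intrinsics, pixels), "k1" (the pictures are not rectified: a ray, as slopes to the right and down, at radius r is drawn at 1 + k1 r^2 times it, then the intrinsics apply), "R" (3x3) and "t" (3): a world point X has camera coordinates R X + t; the wrist camera has in their place "mount" (4x4, takes a point from camera to tool coordinates, whose origin is the TCP and whose axes are the flange's). Camera axes: x right, y down, z forward; pixel columns grow to the right and rows downward; lengths in m; the calibration is good to about 2 mm. A picture is of the moment at which its call begins: read the wrist's pose just before it.
- job.close_job(): hands the job in; it is judged then, once.
The state is a dict: "time_s": time; "joint_pos": joint angles; "qd": joint speeds; "joint_efforts": joint torques, N m; "ee_pos": TCP position; "eef_rot": TCP orientation; "contact_force": force on the tool from outside, world axes, zero at the start; "wrist_torque": the same for the moment, N m; "gripper_width": finger opening in m; "finger_force": force on a finger pad.
Only numpy, scipy, OpenCV 4.12 (cv2) and the standard library are available. Lean on these libraries where they do the work, as an engineer would, in place of code of your own. Each camera call takes 0.05 s, during which the arm holds its last target. There are 200 camera calls.

### The job

Slide the bolt fully home so that its eye lines up with the two eyes of the bracket, and lock it with the long T-handled pin: take that pin off its deep hook and put it down through all the eyes until its shoulder rests on the bracket, then let go. Leave the short pin hanging on its hook and the other things on the bench where they are.

Things in the scene. Friction and masses are not known exactly. Their poses are not given: they have to be found in the camera images.
- rack: Fixed steel rack, two hooks at its y = +75 and -75 mm, each a pair of 8 mm prongs, 52 mm clear gap. Origin on the bench under the line where the pins hang, z up. Prongs run level (top face 154 mm high) from a 12 mm cross rail at x = +80 mm towards -x, the open side, and turn straight up at x = -58 mm; tips 199 mm high, the rack's highest points. Posts at x 80, y +-118 mm; base x 35 to 110 mm.
- long_pin: Loose steel pin, 0.2-0.4 kg, on either hook: T crossbar 110 mm (y) x 14 (x) x 18 high lying across the prongs, neck below it 30 (y) x 14 x 16 high, flush with the bar's x faces, hanging between the prongs, then a round rod 12 mm thick, 90 long, last 9 mm tapered to 6. Origin: middle of the neck's underside (shoulder); bar at z 16 to 34 mm, rod to -z. Pinch bar and neck across x between the prongs.
- short_pin: Like the long pin, but crossbar 80 mm and rod 45 mm, on the other hook; same origin. To be left hanging.
- latch: Fixed slide bolt, base 240 x 75 mm, origin on the bench; the bolt closes towards +x. Wooden block x -135 to 25, 50 wide, 64 mm high; guide strap over the bolt x -9 to 17, top 83 mm. Bracket: two level flanges 8 mm thick, 60 wide, x 33 to 89 (tops at 100 and 44 mm), each with a 16 mm eye at x 60, y 0; the bolt runs between them. A wall x 89 to 97 joins them, 100 mm high.
- eye (a point): Centre of the upper flange's eye, on its top face (100 mm above the bench); axes as the latch's. The pin's shoulder comes to rest here. The pin may be put in at any turn about the vertical.
- bolt (a joint): Travel (m) of the bolt, a flat steel bar 36 mm wide, z 66 to 76 mm; grows towards +x of the latch. 0.070 is fully home, at a hard stop, its 16 mm eye then in line with the bracket's. Starts at 0 to 0.030; about 3 N of friction; stays where it is left.
- bolt_knob (a point): Middle of the top of the bolt's upright round knob, 16 mm thick, 46 mm tall (z 76 to 122 mm above the bench); moves with the bolt; axes as the latch's. With the bolt home it stands 105 mm behind (-x of) the eye, 28 mm clear of the guide strap.
- carton: Bystander: closed upright cardboard carton 75 x 75 x 190 mm, standing between rack and latch; origin at the middle of its underside.
- screw_box: Bystander: open cardboard box of brass screws 100 x 110 x 55 mm, origin at the middle of its underside.
- butt_hinge: Bystander: brass butt hinge lying flat, 80 x 100 mm, 11 mm high, origin at the middle of its underside.
There are look-alikes about, which are no part of the job. What is shaped like the long_pin but blue, pink or red is not meant.

How it is judged:
At the end, for the whole second after the job is handed in: Bolt home within 4 mm; long pin upright (0.08 rad) and still in the eyes, shoulder centre within 5 mm of the eye's and at most 4 mm above the flange; short pin, carton, screw box and butt hinge all within 30 mm of where they were (value of joint bolt above 0.066 m and horizontal distance between long_pin and eye below 0.005 m and z of long_pin in the frame of eye below 0.004 m and angle between long_pin's own z axis and vertical below 0.08 rad and linear speed of long_pin below 0.02 m/s and distance of each of short_pin, carton, screw_box, butt_hinge from where it was at the start of the episode below 0.03 m); the robot touches nothing.
It fails at once if the short pin is moved more than 30 mm (distance of short_pin from where it was at the start of the episode above 0.03 m).
It fails at once if a bystander (carton, screw box, butt hinge) is moved more than 30 mm or the carton is tipped over (distance of any of carton, screw_box, butt_hinge from where it was at the start of the episode above 0.03 m or angle between carton's own z axis and vertical above 0.5 rad).
It also fails if it takes over 67 s, if anything falls off the work surface, if the arm or the gripper's body presses on something with over 40 N, if the wrist force passes 120 N, or if a joint passes its speed limit or range.

## Working session

There is one attempt and no reset: what is moved stays moved. The work goes in short steps, Python scripts to look and compute and a tool call to move; the robot and the scene stay as the last step left them, time stands still between calls to the robot, and variables do not carry over. Pictures are saved under pics/ and viewed, at most 10 in all, crops included, and the job is handed in when it is done.

Besides the shell and the picture viewer there is one more tool, called after "Emit:" in YAML: its name, and indented under it one key for each argument. jog_arm: Moves the arm, as the interface text tells. Its arguments: {"type":"object","properties":{"motion":{"type":"array"},"grip":{"type":"number"},"squeeze":{"type":"number"}},"required":["motion"]}

```bash
mkdir -p pics; cat > h.py <<'E'
import numpy as np, cv2, pickle
from workcell import monitor, imaging, job
from scipy.spatial.transform import Rotation as Ro
def rot(s):
    w,x,y,z=s["eef_rot"]; return Ro.from_quat([x,y,z,w]).as_matrix()
def snap(n):
    s=monitor.state(); d=imaging.snapshot(n)
    if n=="wrist":
        T=np.eye(4);T[:3,:3]=rot(s);T[:3,3]=s["ee_pos"]
        M=T@np.array(d["mount"])   # cam->world
        d["R"]=M[:3,:3].T; d["t"]=-M[:3,:3].T@M[:3,3]
    d["R"]=np.array(d["R"]);d["t"]=np.array(d["t"]).ravel()
    return d
def slopes(d,uv):
    uv=np.atleast_2d(np.float64(uv))
    K=np.float64(d["camera_matrix"])
    return cv2.undistortPoints(uv[:,None],K,np.array([d["k1"],0,0,0.]))[:,0]
def cloud(d):
    h,w=d["range_z"].shape
    uv=np.stack(np.meshgrid(np.arange(w),np.arange(h)),-1).reshape(-1,2)
    s=slopes(d,uv);z=d["range_z"].reshape(-1,1)
    P=np.c_[s*z,z]; W=(P-d["t"])@d["R"]
    W[z[:,0]==0]=np.nan
    return W.reshape(h,w,3)
def plane(d,uv,zz):
    s=slopes(d,uv); r=np.c_[s,np.ones(len(s))]@d["R"]; c=-d["R"].T@d["t"]
    return c+r*((zz-c[2])/r[:,2])[:,None]
def pix(d,X):
    c=np.atleast_2d(X)@d["R"].T+d["t"]
    K=np.float64(d["camera_matrix"])
    return cv2.projectPoints(c[:,None],np.zeros(3),np.zeros(3),K,np.array([d["k1"],0,0,0.]))[0][:,0]
E
python3 - <<'E'
from h import *
print(monitor.state())
for n in("top","side"):
    d=snap(n); pickle.dump(d,open(n+".pkl","wb"))
    cv2.imwrite(f"pics/{n}.png",cv2.resize(d["pixels"],None,fx=1.5,fy=1.5)); print(n,d["camera_matrix"],d["k1"],-d["R"].T@d["t"],d["R"][2])
E
```

```text
{'time_s': 0.0, 'joint_pos': array([-1.21241085e+00,  2.77152658e-01, -2.78741568e-02,  1.26795384e+00,
        7.78654793e-07,  1.46740188e+00]), 'qd': array([ 0.00123312, -0.00012797,  0.000494  ,  0.0007366 ,  0.0011914 ,
        0.00194236]), 'joint_efforts': array([-5.58565771e-04, -4.45508265e+01,  2.95203263e+01,  1.64234295e-02,
       -1.16408960e-04, -1.54588236e-06]), 'ee_pos': array([ 0.27817954, -0.55879648,  0.21375066]), 'eef_rot': array([-1.08334676e-03,  9.73462539e-01,  2.28843819e-01, -1.38482633e-04]), 'contact_force': array([-0.16201285,  0.13093492,  0.25008635]), 'wrist_torque': array([-0.02809671, -0.01237062, -0.01021199]), 'finger_force': 0.0, 'gripper_width': 0.08560146860372846}
top [[375.48113638   0.         255.26522319]
 [  0.         375.48113638 190.07866984]
 [  0.           0.           1.        ]] -0.07064846124987811 [0.43365516 0.04864288 1.18608574] [ 0.09491343  0.01204663 -0.99541264]
side [[362.27452454   0.         250.62053716]
 [  0.         362.27452454 190.17637785]
 [  0.           0.           1.        ]] 0.03666324979237101 [0.08367675 0.58410772 0.68977087] [ 0.48821828 -0.58297592 -0.64944745]
```

View pics/top.png

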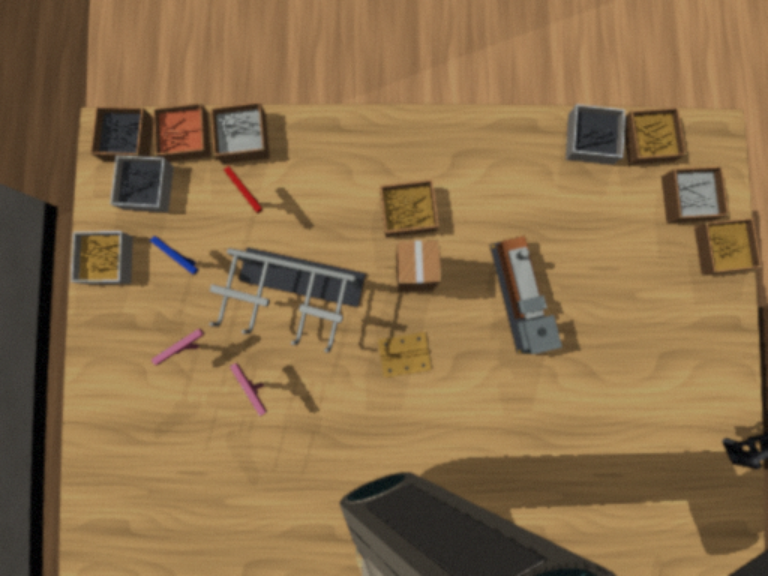

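View pics/side.png

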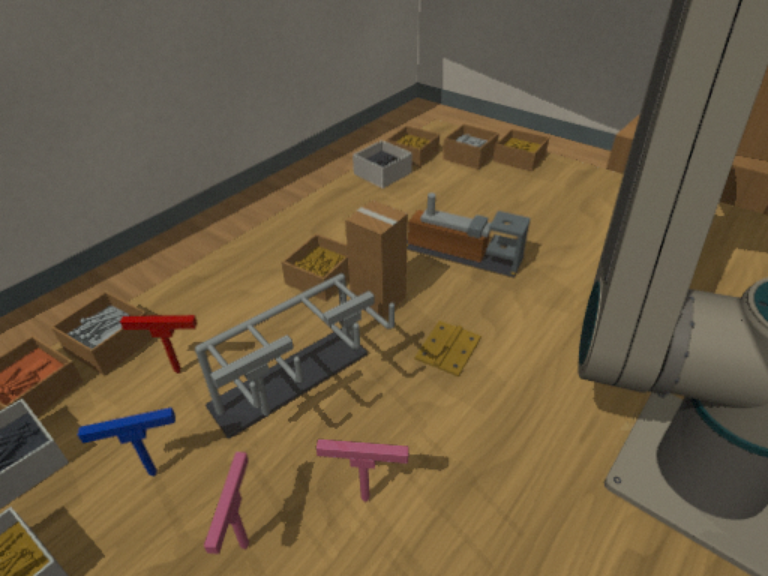

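The top view (768 px wide) shows the rack at about (290,290) with two steel pins on it. The bar at (238,296) is longer and sits on the left (+y) hook. The bar at (320,313) is shorter. The blue (173,254), pink (177,346)/(248,389) and red (242,190) T shapes are look-alikes. The latch is at (528,295), with its knob at (521,255) and its eye at (541,332). Next I measure all of these and take a crop to confirm the long pin.

```bash
python3 - <<'E'
from h import *
d=pickle.load(open("top.pkl","rb"));W=cloud(d);I=d["pixels"]
def reg(u0,u1,v0,v1,z0,z1):
    m=np.zeros(W.shape[:2],bool);m[int(v0/1.5):int(v1/1.5),int(u0/1.5):int(u1/1.5)]=1
    return m&(W[...,2]>z0)&(W[...,2]<z1)
for n,r in dict(long=(205,272,280,310,.163,.185),short=(298,345,303,323,.163,.185),flange=(510,565,312,360,.09,.108),knob=(510,532,245,268,.1,.13),carton=(390,445,235,295,.17,.21)).items():
    m=reg(*r);P=W[m];q=np.argwhere(m)[:,::-1]
    rc=cv2.minAreaRect(np.float32(P[:,:2]*1000))
    print(n,len(P),P.mean(0).round(4),"rect",np.round(rc[0],1),np.round(rc[1],1),round(rc[2],1),np.median(P[:,2]))
m=reg(500,560,235,360,.055,.07);P=W[m];rc=cv2.minAreaRect(np.float32(P[:,:2]*1000));print("block",rc)
# rim of upward tips
m=reg(205,350,300,355,.18,.21);n,l,s,c=cv2.connectedComponentsWithStats(m.astype(np.uint8))
for i in range(1,n):print("tip",c[i]*1.5,W[l==i].mean(0).round(4),s[i][4])
a=cv2.resize(I[155:240,135:245],None,fx=5,fy=5,interpolation=cv2.INTER_CUBIC)
b=cv2.resize(I[150:245,320:385],None,fx=4.4,fy=4.4,interpolation=cv2.INTER_CUBIC)
cv2.imwrite("pics/crop.png",np.hstack([a[:410],b[:410,:240]]))
E
```

```text
long 203 [0.5105 0.3225 0.1718] rect [510.8 323.5] [108.   13.9] 75.8 0.17192794633916123
short 151 [0.4788 0.1737 0.1715] rect [478.7 173.6] [79.8 13.7] 75.1 0.17157342353001775
flange 464 [ 0.4441 -0.2447  0.0994] rect [ 444.6 -245.5] [64.8 62.4] 13.5 0.09953460248890787
knob 32 [ 0.5979 -0.206   0.1183] rect [ 598.3 -206.3] [13.1 14.4] 84.7 0.12057268349864449
carton 795 [ 0.5701 -0.0025  0.1894] rect [570.7  -3. ] [75.5 75.4] 1.1 0.18968380227835127
block ((525.0924072265625, -224.79478454589844), (229.8752899169922, 54.95380401611328), 12.231398582458496)
tip [212.75  322.625] [0.4604 0.3625 0.1946] 12
tip [243.75 330.  ] [0.4477 0.3064 0.1948] 12
tip [293.25 341.7 ] [0.4277 0.2181 0.194 ] 10
tip [326.33333333 350.        ] [0.4136 0.1595 0.1938] 9
```

View pics/crop.png

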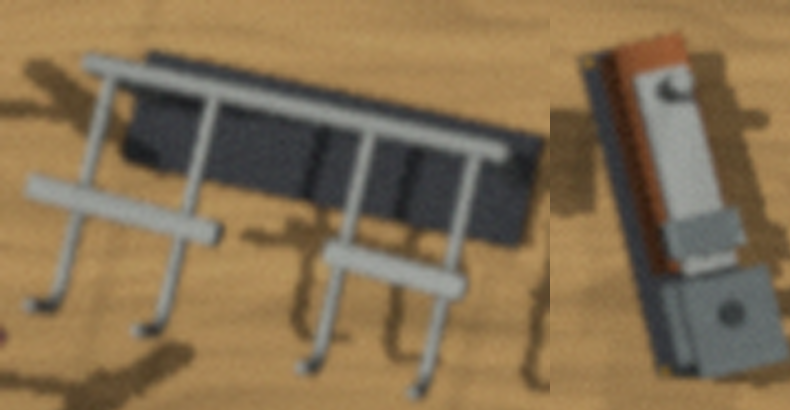

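The crop shows the long pin as the grey bar at (122,208), 108 mm measured, on the left hook. The short pin is at (395,268), 80 mm. Both match the descriptions. The latch knob is at (675,87) in the crop and the eye at (732,313). I'll move above the latch and measure with the wrist camera.

```bash
cat >> h.py <<'E'
def go(x,y,z,psi):
    "shift (mm, tool axes) and yaw (deg) to TCP target (mm, mm, mm) with tool x at world angle psi"
    s=monitor.state();R=rot(s);p=np.array(s["ee_pos"])*1000
    cur=np.degrees(np.arctan2(R[1,0],R[0,0]))
    yaw=-((psi-cur+180)%360-180)
    print("from",p.round(1),"psi",round(cur,2),"-> translation",(R.T@(np.array([x,y,z])-p)).round(1),"yaw",round(yaw,2))
E
python3 - <<'E'
from h import *
print(rot(monitor.state()).round(3)); go(530,-225,270,13.8)
E
```

```text
[[ 0.895  0.446 -0.001]
 [ 0.446 -0.895  0.002]
 [ 0.    -0.002 -1.   ]]
from [ 278.2 -558.9  213.9] psi 26.46 -> translation [ 374.2 -186.8  -55.7] yaw 12.66
```

Emit:
jog_arm:
  motion:
    - {"translation":[20,-10,-15],"yaw":1}
    - {"translation":[60,-30,-30],"yaw":3}
    - {"translation":[105,-52,-45],"yaw":5}
    - {"translation":[150,-75,-56],"yaw":7}
    - {"translation":[195,-97,-56],"yaw":9}
    - {"translation":[240,-120,-56],"yaw":11}
    - {"translation":[285,-142,-56],"yaw":12.7}
    - {"translation":[325,-162,-56],"yaw":12.7}
    - {"translation":[355,-177,-56],"yaw":12.7}
    - {"translation":[374,-187,-56],"yaw":12.7}
    - {"translation":[374,-187,-56],"yaw":12.7}
    - {"translation":[374,-187,-56],"yaw":12.7}

```text
time_s: 1.6
ee_pos: [0.5295, -0.2257, 0.2705]
eef_rot: [-0.0, 0.993, 0.12, -0.0]
contact_force: [-0.5, 0.5, -0.7]
gripper_width: 0.0852
finger_force: 0.0
```

```bash
python3 - <<'E'
from h import *
d=snap("wrist");pickle.dump(d,open("w1.pkl","wb"))
print(-d["R"].T@d["t"],d["R"][2])
cv2.imwrite("pics/w1.png",d["pixels"])
print(pix(d,[[.4495,-.2443,.1],[.598,-.206,.122]]),monitor.state()["ee_pos"],monitor.state()["time_s"])
E
```

```text
[ 0.60667331 -0.20584328  0.43020097] [-0.29741356 -0.0724519  -0.95199574]
[[259.37710459 235.87181335]
 [257.44240838  90.92692909]] [ 0.52943796 -0.22601991  0.27063797] 1.65
```

View pics/w1.png

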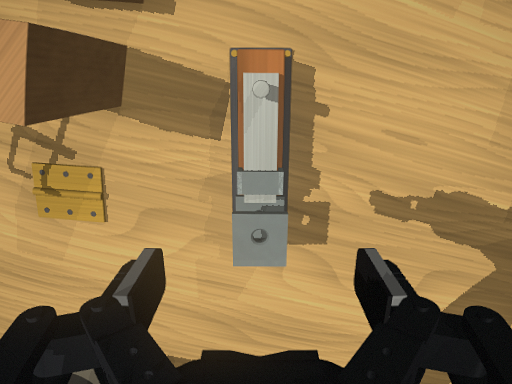

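The wrist view shows the eye at (259,236), the knob at (260,89) and the bolt in line between them. I'll compute both positions.

```bash
python3 - <<'E'
from h import *
d=pickle.load(open("w1.pkl","rb"));g=cv2.cvtColor(d["pixels"],cv2.COLOR_BGR2GRAY);W=cloud(d)
hsv=cv2.cvtColor(d["pixels"],cv2.COLOR_BGR2HSV)
z=W[...,2]
def blob(m,off,zz,n):
    k,l,s,c=cv2.connectedComponentsWithStats(m.astype(np.uint8)); i=1+s[1:,4].argmax()
    q=c[i]+off; P=plane(d,q,zz)[0]; print(n,q.round(1),s[i],P.round(4)); return P
print(np.unique(g[225:248,248:271]//10,return_counts=True), g[200:265:4,240], g[89,248:275])
# outlined hole: dark blob incl. inner bolt view -> fit ellipse on edge
h=g[222:250,246:273]
E=blob(h<np.median(h)-15,(246,222),.1,"eye")
m=(z[78:102,248:275]>.115)&(z[78:102,248:275]<.13)
K=blob(m,(248,78),.122,"knob")
m=(z>.092)&(z<.106);m[:,:225]=0;m[:,295:]=0;m[:205]=0;m[272:]=0
k,l,s,c=cv2.connectedComponentsWithStats(m.astype(np.uint8));i=1+s[1:,4].argmax()
rc=cv2.minAreaRect(np.float32(plane(d,np.argwhere(l==i)[:,::-1],.1)[:,:2]*1000));print("flange",rc)
v=E-K;print(np.linalg.norm(v[:2]),np.degrees(np.arctan2(-v[1],-v[0])))
go(K[0]*1000,K[1]*1000,108,13.8)
E
```

```text
(array([ 5,  6,  7,  8,  9, 10, 11, 12, 13], dtype=uint8), array([  2,  25,  12,  49,  29,  16,  34, 289,  73])) [124 125 124  72 130 130 130 131 131 129 128 127 127 127 129 132 131] [177 181 179 175 141 185 181 174 173 174 174 175 172 174 173 171 174 175
 170 168 160 120 112 118 117 114 117]
eye [259.2 236.6] [  5   7  17  15 140] [ 0.4486 -0.2443  0.1   ]
knob [260.6  88.6] [  4   2  18  18 250] [ 0.6006 -0.2082  0.122 ]
flange ((445.9940185546875, -245.26544189453125), (65.78518676757812, 60.28607177734375), 13.842143058776855)
0.15621875511548247 13.348921908814171
from [ 529.4 -226.   270.6] psi 13.72 -> translation [ 73.5  -0.4 162.6] yaw -0.08
```

Emit:
jog_arm:
  motion:
    - {"translation":[25,0,10]}
    - {"translation":[55,0,35]}
    - {"translation":[72,0,75]}
    - {"translation":[72,0,115]}
    - {"translation":[72,0,145]}
    - {"translation":[72,0,162]}
    - {"translation":[72,0,162]}
  grip: 100

```text
invalid input
```

Emit:
jog_arm:
  motion:
    - {"translation":[0,0,0]}
    - {"translation":[0,0,0]}
    - {"translation":[0,0,0]}
    - {"translation":[0,0,0]}
    - {"translation":[0,0,0]}
    - {"translation":[0,0,0]}
    - {"translation":[0,0,0]}
    - {"translation":[0,0,0]}
  grip: 0
  squeeze: 40

```text
invalid input
```

Emit:
jog_arm:
  motion:
    - {"translation":[25,0,10],"yaw":0}
    - {"translation":[55,0,35],"yaw":0}
    - {"translation":[72,0,75],"yaw":0}
    - {"translation":[72,0,115],"yaw":0}
    - {"translation":[72,0,145],"yaw":0}
    - {"translation":[72,0,162],"yaw":0}
    - {"translation":[72,0,162],"yaw":0}
  grip: 100

```text
time_s: 2.52
ee_pos: [0.5986, -0.2086, 0.1077]
eef_rot: [-0.001, 0.993, 0.119, -0.001]
contact_force: [0.2, -0.7, -0.4]
gripper_width: 0.0858
finger_force: 0.0
```

Emit:
jog_arm:
  motion:
    - {"translation":[0,0,0],"yaw":0}
    - {"translation":[0,0,0],"yaw":0}
    - {"translation":[0,0,0],"yaw":0}
    - {"translation":[0,0,0],"yaw":0}
    - {"translation":[0,0,0],"yaw":0}
    - {"translation":[0,0,0],"yaw":0}
    - {"translation":[0,0,0],"yaw":0}
    - {"translation":[0,0,0],"yaw":0}
  grip: 0
  squeeze: 40

```text
time_s: 3.52
ee_pos: [0.5999, -0.2083, 0.1089]
eef_rot: [-0.0, 0.993, 0.12, -0.0]
contact_force: [0.3, 0.2, 0.2]
gripper_width: -0.0006
finger_force: 0.0
```

The jaws closed to zero, so they missed the knob. I'll look.

```bash
python3 - <<'E'
from h import *
d=snap("side");w=snap("wrist");pickle.dump(w,open("w2.pkl","wb"))
a=cv2.resize(d["pixels"][100:190,230:380],(750,450))
b=cv2.resize(w["pixels"],(400,300));
cv2.imwrite("pics/p2.png",a);cv2.imwrite("pics/p2b.png",w["pixels"])
E
```

```text
(no output)
```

View pics/p2b.png

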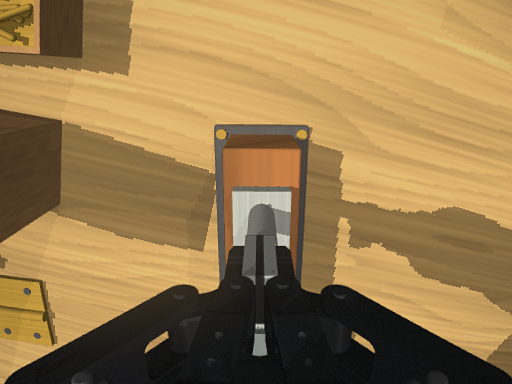

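The wrist view shows the knob at (260,212), just beyond the closed fingers at (260,240). I'll measure where it is now.

```bash
python3 - <<'E'
from h import *
d=pickle.load(open("w2.pkl","rb"));W=cloud(d)
for v in range(196,244,4):print(v,W[v,260].round(4),d["pixels"][v,260])
c=-d["R"].T@d["t"];print(c,monitor.state()["ee_pos"])
t=pickle.load(open("top.pkl","rb"));print("initial knob px top",pix(t,[[.6,-.2075,.122],[.6,-.2075,.076]])*1.5)
E
```

```text
196 [ 0.6122 -0.2047  0.0773] [186 199 199]
200 [ 0.6094 -0.2054  0.0765] [185 199 199]
204 [ 0.6081 -0.2057  0.0799] [ 91 101 102]
208 [ 0.608  -0.2057  0.0864] [100 107 109]
212 [ 0.6081 -0.2057  0.0928] [ 99 107 108]
216 [ 0.6082 -0.2056  0.0989] [ 98 106 106]
220 [ 0.608  -0.2057  0.104 ] [ 97 105 106]
224 [ 0.6073 -0.2058  0.1077] [ 95 105 106]
228 [ 0.6076 -0.2058  0.1134] [ 98 105 105]
232 [ 0.6078 -0.2057  0.1184] [80 86 87]
236 [ 0.6112 -0.2048  0.1302] [34 38 42]
240 [ 0.6113 -0.2048  0.1344] [34 38 41]
[ 0.67694266 -0.18844343  0.26859822] [ 0.59987097 -0.20835086  0.1088867 ]
initial knob px top [[523.71136414 251.74440074]
 [518.26626508 255.2905677 ]]
```

View pics/p2.png

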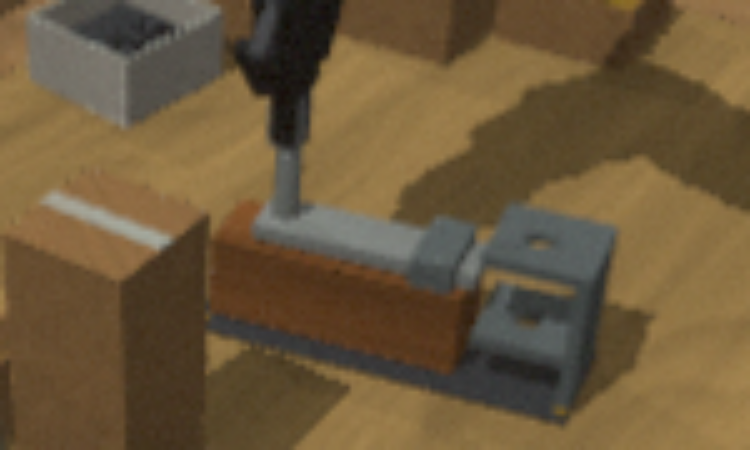

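```bash
python3 - <<'E'
from h import *
d=pickle.load(open("w2.pkl","rb"));W=cloud(d);s=monitor.state();p=np.array(s["ee_pos"]);R=rot(s)
T=(W-p)@R*1000
for u in (250,256,260,264,270):
  print(u,[tuple(T[v,u].round(0)) for v in range(230,340,12)])
d=snap("side");W=cloud(d);T=(W-p)@R*1000
m=(abs(T[...,0])<25)&(abs(T[...,1])<40)&(T[...,2]>-60)&(d["pixels"].max(2)<75)
P=T[m];print(len(P),np.sort(P[:,2])[-12:].round(1)); q=P[P[:,2]>P[:,2].max()-10];print(q.round(0)[:20])
print(s["joint_pos"],s["gripper_width"],s["finger_force"])
E
```

```text
250 [(np.float64(5.0), np.float64(-6.0), np.float64(-0.0)), (np.float64(12.0), np.float64(-5.0), np.float64(-28.0)), (np.float64(12.0), np.float64(-5.0), np.float64(-38.0)), (np.float64(13.0), np.float64(-5.0), np.float64(-49.0)), (np.float64(11.0), np.float64(-4.0), np.float64(-54.0)), (np.float64(13.0), np.float64(-4.0), np.float64(-65.0)), (np.float64(13.0), np.float64(-4.0), np.float64(-71.0)), (np.float64(10.0), np.float64(-4.0), np.float64(-73.0)), (np.float64(-1.0), np.float64(-4.0), np.float64(-66.0)), (np.float64(-6.0), np.float64(-4.0), np.float64(-66.0))]
256 [(np.float64(8.0), np.float64(-3.0), np.float64(-6.0)), (np.float64(12.0), np.float64(-2.0), np.float64(-28.0)), (np.float64(13.0), np.float64(-2.0), np.float64(-39.0)), (np.float64(13.0), np.float64(-2.0), np.float64(-49.0)), (np.float64(11.0), np.float64(-2.0), np.float64(-54.0)), (np.float64(6.0), np.float64(-2.0), np.float64(-55.0)), (np.float64(1.0), np.float64(-2.0), np.float64(-55.0)), (np.float64(-5.0), np.float64(-2.0), np.float64(-54.0)), (np.float64(-86.0), np.float64(-3.0), np.float64(33.0)), (np.float64(-
[... 1604 characters left out ...]
), np.float64(-75.0)), (np.float64(-1.0), np.float64(3.0), np.float64(-66.0)), (np.float64(-7.0), np.float64(3.0), np.float64(-65.0))]
137 [104.  104.3 104.6 104.8 104.8 105.3 105.3 105.5 105.5 105.8 107.  108.7]
[[ 24. -28.  99.]
 [ 22. -24. 104.]
 [ 19. -23. 104.]
 [ 15. -25. 102.]
 [ 11. -26. 100.]
 [ 24. -27. 107.]
 [ 19. -32. 102.]
 [ 16. -30. 102.]
 [ 13. -30. 101.]
 [ 11. -26. 104.]
 [  8. -25. 104.]
 [  4. -26. 102.]
 [  1. -25. 101.]
 [ -2. -26. 100.]
 [ 24. -36. 105.]
 [ 20. -36. 103.]
 [ 17. -37. 102.]
 [ 14. -35. 103.]
 [ 12. -33. 103.]
 [  9. -32. 103.]]
[-4.36030512e-01  3.64166664e-01 -1.38024479e-01  1.06870290e+00
 -1.37896753e-05  2.46540649e+00] -0.00014597929412379687 0.0
```

```bash
python3 - <<'E'
from h import *
d=snap("side");W=cloud(d);s=monitor.state();p=np.array(s["ee_pos"]);R=rot(s);T=(W-p)@R*1000
for v in range(112,146,2):print(v,[(W[v,u]*1000).round(0).tolist() for u in (286,287,289)],d["pixels"][v,287])
print("proj TCP, tip, knobtop, knobbase",pix(d,[p,p+R[:,2]*.017,[.6003,-.2075,.122],[.6003,-.2075,.076]]))
E
```

```text
112 [[576.0, -162.0, 208.0], [579.0, -171.0, 203.0], [585.0, -191.0, 192.0]] [23 24 32]
114 [[577.0, -164.0, 201.0], [578.0, -171.0, 197.0], [588.0, -197.0, 183.0]] [23 19 28]
116 [[577.0, -165.0, 194.0], [578.0, -170.0, 191.0], [588.0, -196.0, 177.0]] [25 28 31]
118 [[579.0, -169.0, 185.0], [578.0, -172.0, 184.0], [580.0, -186.0, 178.0]] [22 24 27]
120 [[596.0, -194.0, 162.0], [582.0, -179.0, 174.0], [591.0, -202.0, 160.0]] [23 29 32]
122 [[596.0, -196.0, 155.0], [592.0, -194.0, 157.0], [591.0, -203.0, 153.0]] [22 28 31]
124 [[598.0, -199.0, 146.0], [592.0, -195.0, 150.0], [589.0, -200.0, 149.0]] [19 23 29]
126 [[600.0, -202.0, 137.0], [591.0, -194.0, 144.0], [591.0, -204.0, 139.0]] [19 18 26]
128 [[595.0, -195.0, 136.0], [592.0, -196.0, 136.0], [589.0, -203.0, 134.0]] [22 28 33]
130 [[600.0, -204.0, 122.0], [596.0, -202.0, 125.0], [590.0, -204.0, 126.0]] [89 94 92]
132 [[597.0, -200.0, 119.0], [596.0, -203.0, 118.0], [591.0, -206.0, 118.0]] [90 93 91]
134 [[597.0, -201.0, 111.0], [596.0, -203.0, 111.0], [591.0, -207.0, 111.0]] [87 90 87]
136 [[599.0, -203.0, 103.0], [593.0, -200.0, 106.0], [592.0, -209.0, 102.0]] [85 90 87]
138 [[599.0, -204.0, 95.0], [593.0, -201.0, 99.0], [591.0, -209.0, 96.0]] [85 88 89]
140 [[597.0, -202.0, 90.0], [593.0, -201.0, 92.0], [591.0, -209.0, 88.0]] [82 87 84]
142 [[597.0, -202.0, 82.0], [594.0, -202.0, 84.0], [592.0, -211.0, 80.0]] [83 83 82]
144 [[596.0, -202.0, 76.0], [594.0, -203.0, 76.0], [589.0, -207.0, 76.0]] [112 117 114]
proj TCP, tip, knobtop, knobbase [[286.79155017 133.37653589]
 [286.53049369 138.20591713]
 [286.71155995 129.65523547]
 [286.01343915 142.70437883]]
```

```bash
python3 - <<'E'
from h import *
d=pickle.load(open("w1.pkl","rb"));M=np.array(d["mount"]);print(M.round(3))
h,w=d["range_z"].shape
z=d["range_z"]
for uv in [(140,252),(150,252),(158,252),(162,262),(160,280),(140,310),(120,300),(365,252),(375,260),(390,290),(260,360)]:
    s=slopes(d,uv)[0];zz=z[uv[1],uv[0]];print(uv,d["pixels"][uv[1],uv[0]],zz.round(3),(M@[s[0]*zz,s[1]*zz,zz,1])[:3].round(3))
E
```

```text
[[ 0.001 -0.952 -0.305  0.08 ]
 [ 1.     0.001 -0.    -0.001]
 [ 0.    -0.305  0.952 -0.16 ]
 [ 0.     0.     0.     1.   ]]
(140, 252) [104 173 207] 0.482 [-0.158 -0.176  0.271]
(150, 252) [79 89 94] 0.136 [ 0.012 -0.046 -0.038]
(158, 252) [29 45 57] 0.139 [ 0.011 -0.044 -0.036]
(162, 262) [22 39 49] 0.144 [ 0.004 -0.044 -0.033]
(160, 280) [22 36 46] 0.14 [-0.001 -0.043 -0.039]
(140, 310) [17 25 31] 0.116 [ 0.003 -0.044 -0.063]
(120, 300) [101 106 107] 0.108 [ 0.011 -0.048 -0.068]
(365, 252) [11 13 14] 0.136 [ 0.013  0.043 -0.038]
(375, 260) [78 82 83] 0.131 [ 0.012  0.045 -0.044]
(390, 290) [61 64 63] 0.11 [ 0.013  0.043 -0.065]
(260, 360) [14 20 23] 0.083 [ 0.013 -0.001 -0.095]
```

The camera measurements agree with each other. The fingertips really stand about 17 mm behind the reported TCP when shut and about 31 mm behind when open, so the whole gripper sits some 34 mm higher than the description says. That is why it closed above the knob. I'll correct for this offset, open, go 34 mm lower and grasp.

Emit:
jog_arm:
  motion:
    - {"translation":[0,0,0],"yaw":0}
    - {"translation":[0,0,0],"yaw":0}
    - {"translation":[0,0,0],"yaw":0}
    - {"translation":[0,0,0],"yaw":0}
    - {"translation":[0,0,0],"yaw":0}
    - {"translation":[0,0,0],"yaw":0}
    - {"translation":[0,0,10],"yaw":0}
    - {"translation":[0,0,20],"yaw":0}
    - {"translation":[0,0,28],"yaw":0}
    - {"translation":[0,0,32],"yaw":0}
    - {"translation":[0,0,32],"yaw":0}
  grip: 100

```text
time_s: 5.1
ee_pos: [0.5996, -0.2082, 0.0763]
eef_rot: [-0.0, 0.993, 0.12, -0.0]
contact_force: [0.4, -0.1, -0.3]
gripper_width: 0.0854
finger_force: 0.0
```

Emit:
jog_arm:
  motion:
    - {"translation":[0,0,0],"yaw":0}
    - {"translation":[0,0,0],"yaw":0}
    - {"translation":[0,0,0],"yaw":0}
    - {"translation":[0,0,0],"yaw":0}
    - {"translation":[0,0,0],"yaw":0}
    - {"translation":[0,0,0],"yaw":0}
    - {"translation":[0,0,0],"yaw":0}
  grip: 0
  squeeze: 40

```text
time_s: 5.98
ee_pos: [0.6003, -0.2093, 0.0773]
eef_rot: [0.001, 0.993, 0.12, 0.0]
contact_force: [0.5, -4.6, 1.0]
gripper_width: 0.0147
finger_force: 39.1
```

The knob is held (opening 15 mm, 39 N). Now I'll slide the bolt towards the bracket.

Emit:
jog_arm:
  motion:
    - {"translation":[-6,0,0],"yaw":0}
    - {"translation":[-14,0,0],"yaw":0}
    - {"translation":[-22,0,0],"yaw":0}
    - {"translation":[-30,0,0],"yaw":0}
    - {"translation":[-37,0,0],"yaw":0}
    - {"translation":[-42,0,0],"yaw":0}
    - {"translation":[-44,0,0],"yaw":0}
    - {"translation":[-44,0,0],"yaw":0}

```text
time_s: 6.98
ee_pos: [0.5584, -0.2193, 0.0773]
eef_rot: [0.001, 0.993, 0.12, 0.001]
contact_force: [2.8, -3.9, -1.1]
gripper_width: 0.0147
finger_force: 39.1
```

Emit:
jog_arm:
  motion:
    - {"translation":[-2,0,0],"yaw":0}
    - {"translation":[-4,0,0],"yaw":0}
    - {"translation":[-6,0,0],"yaw":0}
    - {"translation":[-6,0,0],"yaw":0}

```text
time_s: 7.48
ee_pos: [0.5526, -0.2207, 0.0773]
eef_rot: [0.001, 0.993, 0.12, 0.001]
contact_force: [2.1, -3.2, -0.5]
gripper_width: 0.0145
finger_force: 39.1
```

Emit:
jog_arm:
  motion:
    - {"translation":[-1,0,0],"yaw":0}
    - {"translation":[-2,0,0],"yaw":0}
    - {"translation":[-3,0,0],"yaw":0}
    - {"translation":[-3,0,0],"yaw":0}

```text
time_s: 7.98
ee_pos: [0.5509, -0.2211, 0.0773]
eef_rot: [0.0, 0.993, 0.12, 0.003]
contact_force: [6.2, -3.1, -2.3]
gripper_width: 0.0145
finger_force: 39.0
```

Emit:
jog_arm:
  motion:
    - {"translation":[-2,0,0],"yaw":0}
    - {"translation":[-4,0,0],"yaw":0}
    - {"translation":[-4,0,0],"yaw":0}

```text
time_s: 8.35
ee_pos: [0.551, -0.2211, 0.0774]
eef_rot: [-0.001, 0.993, 0.121, 0.007]
contact_force: [16.2, 0.2, -9.2]
gripper_width: 0.0145
finger_force: 39.2
```

Hard stop reached: 16 N and no further movement. I'll relax, open, rise and measure the eye.

Emit:
jog_arm:
  motion:
    - {"translation":[4,0,0],"yaw":0}
    - {"translation":[4,0,0],"yaw":0}
    - {"translation":[4,0,0],"yaw":0}
    - {"translation":[4,0,0],"yaw":0}
    - {"translation":[4,0,0],"yaw":0}
    - {"translation":[4,0,0],"yaw":0}
    - {"translation":[-5,0,-40],"yaw":0}
    - {"translation":[-20,0,-90],"yaw":0}
    - {"translation":[-35,0,-140],"yaw":0}
    - {"translation":[-43,0,-180],"yaw":0}
    - {"translation":[-43,0,-194],"yaw":0}
    - {"translation":[-43,0,-194],"yaw":0}
  grip: 100

```text
time_s: 9.85
ee_pos: [0.5034, -0.2324, 0.2714]
eef_rot: [0.0, 0.993, 0.12, 0.001]
contact_force: [-0.6, -0.5, -0.2]
gripper_width: 0.0853
finger_force: 0.0
```

```bash
python3 - <<'E'
from h import *
import time
s=monitor.state()
d=snap("wrist");pickle.dump(d,open("w3.pkl","wb"));W=cloud(d);z=W[...,2];g=cv2.cvtColor(d["pixels"],cv2.COLOR_BGR2GRAY)
print(s["ee_pos"],s["time_s"])
e=pix(d,[.4495,-.2443,.1])[0];print("pred",e)
m=(z>.092)&(z<.106);m[:,:200]=0;m[:,310:]=0
k,l,st,c=cv2.connectedComponentsWithStats(m.astype(np.uint8));i=1+st[1:,4].argmax()
F=(l==i).astype(np.uint8);P=plane(d,np.argwhere(F)[:,::-1],.1)
rc=cv2.minAreaRect(np.float32(P[:,:2]*1000));print("flange",rc)
# eye by dark contour
u,v=np.round(e).astype(int);h=g[v-18:v+19,u-18:u+19];t=np.median(h)-15
k,l,st,c=cv2.connectedComponentsWithStats((h<t).astype(np.uint8));i=1+st[1:,4].argmax();print("eye",st[i],c[i]+[u-18,v-18],plane(d,c[i]+[u-18,v-18],.1)[0].round(4))
# knob top
m=(z>.112)&(z<.13);m[:,:230]=0;m[:,290:]=0;m[200:]=0
k,l,st,c=cv2.connectedComponentsWithStats(m.astype(np.uint8));i=1+st[1:,4].argmax();print("knob",st[i],c[i],plane(d,c[i],.122)[0].round(4))
cv2.imwrite("pics/w3.png",np.hstack([cv2.resize(d["pixels"][v-40:v+40,u-50:u+50],None,fx=5,fy=5,interpolation=cv2.INTER_NEAREST)]))
E
```

```text
[ 0.50335134 -0.23241087  0.27141167] 9.85
pred [258.93995106 213.06351159]
flange ((444.7049560546875, -245.51461791992188), (66.27265167236328, 60.204872131347656), 13.711652755737305)
eye [  9  10  17  17 215] [257.8744186 213.       ] [ 0.4493 -0.2432  0.1   ]
knob [251 106  18  19 242] [259.70247934 115.12396694] [ 0.5518 -0.2199  0.122 ]
```

View pics/w3.png

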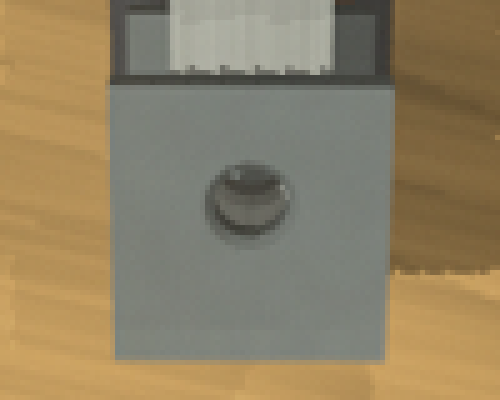

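The crop shows the bolt's eye lined up under the flange eye, at crop (249,201), giving eye ≈ (449.4, -244.2). Next I move to the rack.

```bash
python3 - <<'E'
from h import *
go(512,323,275,76.3); go(508,45,275,45)
E
```

```text
from [ 502.6 -231.9  269.9] psi 13.77 -> translation [ 141.1 -536.7   -4.8] yaw -62.53
from [ 502.6 -231.9  269.9] psi 13.77 -> translation [  71.1 -267.7   -4.9] yaw -31.23
```

Emit:
jog_arm:
  motion:
    - {"translation":[5,-18,-5],"yaw":-2}
    - {"translation":[15,-55,-5],"yaw":-6}
    - {"translation":[26,-100,-5],"yaw":-11}
    - {"translation":[38,-145,-5],"yaw":-16}
    - {"translation":[50,-190,-5],"yaw":-22}
    - {"translation":[62,-235,-5],"yaw":-28}
    - {"translation":[74,-280,-5],"yaw":-34}
    - {"translation":[86,-325,-5],"yaw":-40}
    - {"translation":[97,-370,-5],"yaw":-46}
    - {"translation":[109,-415,-5],"yaw":-52}
    - {"translation":[121,-460,-5],"yaw":-57}
    - {"translation":[131,-500,-5],"yaw":-61}

```text
time_s: 11.4
ee_pos: [0.5091, 0.2871, 0.2742]
eef_rot: [-0.001, 0.793, 0.609, -0.002]
contact_force: [1.3, -0.3, 0.5]
gripper_width: 0.0856
finger_force: 0.0
```

Emit:
jog_arm:
  motion:
    - {"translation":[0,0,0],"yaw":0}
    - {"translation":[0,0,0],"yaw":0}
    - {"translation":[0,0,0],"yaw":0}

```text
time_s: 11.78
ee_pos: [0.5106, 0.2839, 0.2754]
eef_rot: [-0.0, 0.795, 0.607, -0.001]
contact_force: [0.3, -0.3, 0.5]
gripper_width: 0.0856
finger_force: 0.0
```

```bash
python3 - <<'E'
from h import *
s=monitor.state();d=snap("wrist");pickle.dump(d,open("w4.pkl","wb"));W=cloud(d);z=W[...,2]
print(s["ee_pos"],s["time_s"])
px=pix(d,[[.5108,.323,.172],[.4787,.1736,.172]]);print("pred",px)
m=(z>.164)&(z<.182)
k,l,st,c=cv2.connectedComponentsWithStats(m.astype(np.uint8))
for i in range(1,k):
    if st[i][4]<200: continue
    P=plane(d,np.argwhere(l==i)[:,::-1],.172)[:,:2]*1000
    print(st[i],c[i].round(1),cv2.minAreaRect(np.float32(P)))
m=(z>.145)&(z<.160)
cv2.imwrite("pics/w4.png",d["pixels"])
go(512,323,275,76.3)
E
```

```text
[0.51059111 0.28390952 0.27544197] 11.775
pred [[245.80330949 136.4344281 ]
 [256.70360889 299.06119973]]
[ 237   60   21  139 2455] [247.5 127.4] ((513.0364379882812, 325.5539245605469), (109.37759399414062, 14.121861457824707), 75.896240234375)
[ 251  256   15   75 1087] [258.2 292.5] ((481.0392761230469, 177.787841796875), (82.8105239868164, 13.23267650604248), 75.1379165649414)
from [510.8 283.8 275.7] psi 74.69 -> translation [38.1 -9.2  0.6] yaw -1.61
```

View pics/w4.png

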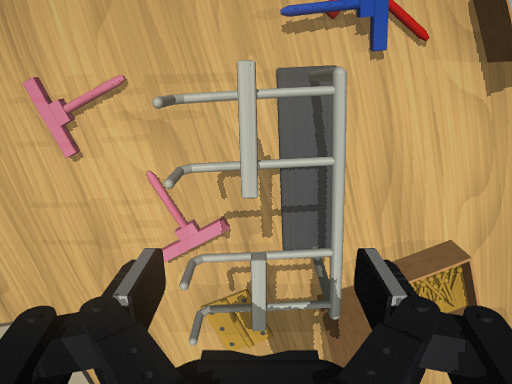

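The view shows the long grey pin at (247,127), centred between its prongs at rows 93 and 163. The short pin is at (258,292). I'll descend on the long pin.

```bash
python3 - <<'E'
from h import *
go(513,325,126,75.9)
E
```

```text
from [510.8 283.8 275.7] psi 74.69 -> translation [ 40.4  -8.7 149.6] yaw -1.21
```

Emit:
jog_arm:
  motion:
    - {"translation":[20,-4,0],"yaw":-1}
    - {"translation":[36,-8,0],"yaw":-1.2}
    - {"translation":[40,-9,15],"yaw":-1.2}
    - {"translation":[40,-9,45],"yaw":-1.2}
    - {"translation":[40,-9,80],"yaw":-1.2}
    - {"translation":[40,-9,110],"yaw":-1.2}
    - {"translation":[40,-9,132],"yaw":-1.2}
    - {"translation":[40,-9,145],"yaw":-1.2}
    - {"translation":[40,-9,149.5],"yaw":-1.2}
    - {"translation":[40,-9,149.5],"yaw":-1.2}
    - {"translation":[40,-9,149.5],"yaw":-1.2}

```text
time_s: 13.2
ee_pos: [0.5137, 0.326, 0.1275]
eef_rot: [0.0, 0.788, 0.615, 0.001]
contact_force: [-0.3, -0.0, -0.3]
gripper_width: 0.0852
finger_force: 0.0
```

Emit:
jog_arm:
  motion:
    - {"translation":[0,0,0],"yaw":0}
    - {"translation":[0,0,0],"yaw":0}
    - {"translation":[0,0,0],"yaw":0}
    - {"translation":[0,0,0],"yaw":0}
    - {"translation":[0,0,0],"yaw":0}
    - {"translation":[0,0,0],"yaw":0}
    - {"translation":[0,0,0],"yaw":0}
    - {"translation":[0,0,0],"yaw":0}
  grip: 0
  squeeze: 60

```text
time_s: 14.2
ee_pos: [0.5132, 0.3257, 0.1266]
eef_rot: [0.0, 0.788, 0.615, 0.0]
contact_force: [0.3, -1.2, 1.6]
gripper_width: 0.0132
finger_force: 60.0
```

Grasped (13 mm, 60 N). Lifting.

Emit:
jog_arm:
  motion:
    - {"translation":[0,0,-4],"yaw":0}
    - {"translation":[0,0,-12],"yaw":0}
    - {"translation":[0,0,-24],"yaw":0}
    - {"translation":[0,0,-40],"yaw":0}
    - {"translation":[0,0,-60],"yaw":0}
    - {"translation":[0,0,-85],"yaw":0}
    - {"translation":[0,0,-110],"yaw":0}
    - {"translation":[0,0,-135],"yaw":0}
    - {"translation":[0,0,-157],"yaw":0}
    - {"translation":[0,0,-171],"yaw":0}
    - {"translation":[0,0,-175],"yaw":0}
    - {"translation":[0,0,-175],"yaw":0}

```text
time_s: 15.7
ee_pos: [0.5128, 0.3256, 0.3012]
eef_rot: [-0.0, 0.788, 0.615, -0.0]
contact_force: [0.6, -0.3, -3.5]
gripper_width: 0.0129
finger_force: 59.7
```

```bash
python3 - <<'E'
from h import *
s=monitor.state();p=np.array(s["ee_pos"]);R=rot(s);print(p,s["contact_force"],s["gripper_width"])
for n in("side","top"):
    d=snap(n);W=cloud(d);T=(W-p)@R*1000
    b=d["pixels"].astype(int)
    m=(abs(T[...,0])<60)&(abs(T[...,1])<14)&(T[...,2]>-12)&(T[...,2]<95)&(b.max(2)-b.min(2)<30)
    P=T[m];print(n,len(P))
    if n=="side":
        r=P[(P[:,2]>20)]
        for a in range(-12,92,8):
            q=P[(P[:,2]>=a)&(P[:,2]<a+8)]
            if len(q):print(a,len(q),q.mean(0).round(1),q.min(0).round(1),q.max(0).round(1))
        u,v=pix(d,p)[0].astype(int);cv2.imwrite("pics/p5.png",cv2.resize(d["pixels"][max(v-60,0):v+60,max(u-70,0):u+70],None,fx=4,fy=4))
go(449.4,-244.2,305,103.8)
E
```

```text
[0.51277626 0.32555202 0.30118423] [ 0.63511492 -0.32888637 -3.47415589] 0.012942446160055545
side 236
-12 18 [-0.3 -5.9 -7.2] [-4.5 -7.8 -9.3] [ 4.1 -2.7 -4.3]
-4 25 [-0.4 -5.6 -0.3] [-6.3 -7.8 -3.7] [ 4.3 -2.1  3.5]
4 27 [ 0.4 -5.6  7.8] [-6.2 -8.2  4. ] [ 4.3 -1.  11.9]
12 23 [-0.1 -5.6 16.4] [-5.5 -7.4 12.7] [ 4.9 -1.8 19.4]
20 21 [-0.2 -5.8 23.9] [-5.8 -8.1 20.4] [ 4.6 -2.2 27.6]
28 24 [ 0.3 -5.5 31.7] [-5.9 -8.4 28. ] [ 4.  -0.5 35.9]
36 21 [-0.1 -5.5 40. ] [-5.3 -7.7 36.3] [ 4.3 -2.4 43.1]
44 23 [-0.2 -5.7 48. ] [-5.7 -8.2 44.7] [ 3.8 -2.4 52. ]
52 19 [-0.6 -5.3 56.5] [-6.3 -8.1 52.4] [ 3.7 -0.5 59.7]
60 20 [-0.5 -5.4 64. ] [-6.4 -7.4 60.2] [ 4.2 -2.  67.9]
68 12 [-0.2 -5.2 70.7] [-4.9 -8.3 68.1] [ 3.3 -2.  74.6]
76 3 [-1.4 -2.6 77.1] [-5.2 -3.9 76.6] [ 1.1 -1.9 77.7]
top 0
from [512.4 325.3 300.2] psi 75.96 -> translation [-567.8   77.1   -4.1] yaw -27.84
```

View pics/p5.png

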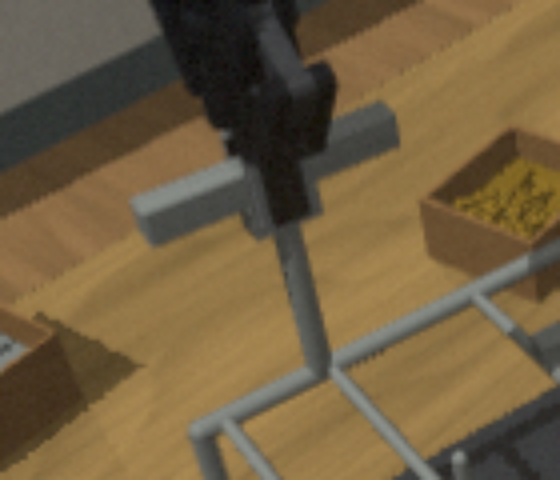

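The pin hangs straight and centred in the jaws at crop (300,260), with the rod end 78 mm below the TCP. I'll carry it to above the eye.

Emit:
jog_arm:
  motion:
    - {"translation":[-18,2,-4],"yaw":-1}
    - {"translation":[-55,7,-4],"yaw":-3}
    - {"translation":[-102,14,-4],"yaw":-6}
    - {"translation":[-152,20,-4],"yaw":-9}
    - {"translation":[-202,27,-4],"yaw":-12}
    - {"translation":[-252,34,-4],"yaw":-15}
    - {"translation":[-302,41,-4],"yaw":-18}
    - {"translation":[-352,47,-4],"yaw":-21}
    - {"translation":[-402,54,-4],"yaw":-23}
    - {"translation":[-452,61,-4],"yaw":-25}
    - {"translation":[-500,68,-4],"yaw":-27}
    - {"translation":[-540,73,-4],"yaw":-27.8}

```text
time_s: 17.3
ee_pos: [0.4518, -0.2175, 0.3044]
eef_rot: [-0.001, 0.617, 0.787, -0.0]
contact_force: [0.2, 0.3, -2.7]
gripper_width: 0.0129
finger_force: 59.6
```

Emit:
jog_arm:
  motion:
    - {"translation":[0,0,0],"yaw":0}
    - {"translation":[0,0,0],"yaw":0}
    - {"translation":[0,0,0],"yaw":0}

```text
time_s: 17.68
ee_pos: [0.4526, -0.2148, 0.3051]
eef_rot: [-0.0, 0.617, 0.787, 0.0]
contact_force: [-0.1, -0.2, -3.7]
gripper_width: 0.0131
finger_force: 59.6
```

```bash
python3 - <<'E'
from h import *
print(monitor.state()["time_s"]);go(449.4,-244.2,196,103.8)
E
```

```text
17.675
from [ 452.6 -214.8  305.1] psi 103.84 -> translation [-27.9 -10.1 109.1] yaw 0.04
```

Emit:
jog_arm:
  motion:
    - {"translation":[-14,-5,10],"yaw":0}
    - {"translation":[-25,-9,35],"yaw":0}
    - {"translation":[-28,-10,65],"yaw":0}
    - {"translation":[-28,-10,92],"yaw":0}
    - {"translation":[-28,-10,106],"yaw":0}
    - {"translation":[-28,-10,109],"yaw":0}
    - {"translation":[-28,-10,109],"yaw":0}
    - {"translation":[-28,-10,109],"yaw":0}

```text
time_s: 18.68
ee_pos: [0.4505, -0.2461, 0.1977]
eef_rot: [0.001, 0.617, 0.787, 0.0]
contact_force: [-0.2, 0.4, -2.5]
gripper_width: 0.0135
finger_force: 59.6
```

```bash
python3 - <<'E'
from h import *
s=monitor.state();p=np.array(s["ee_pos"]);print(p,s["contact_force"])
d=snap("side");W=cloud(d);T=(W-p)*1000
m=(abs(T[...,0])<12)&(abs(T[...,1])<12)&(T[...,2]<-25)&(T[...,2]>-72)
P=W[m]*1000
c=-d["R"].T@d["t"]; n=(p-c)[:2];n/=np.linalg.norm(n)
lat=np.array([-n[1],n[0]])
# lateral extent of rod per row (side view)
ext=[]
for v in np.unique(np.argwhere(m)[:,0]):
    q=np.argwhere(m[v])[:,0]; ext.append(plane(d,[[ (q.min()+q.max())/2,v]],W[v,q].mean(0)[2])[0][:2]*1000)
e=np.array(ext);print("rod lateral offset from TCP (mm)",((e-p[:2]*1000)@lat).mean().round(2), "mean pts",P.mean(0).round(1),len(P))
# eye seen by side camera: dark blob of flange top hole
u,v=pix(d,[.4494,-.2442,.1])[0];print("eye px",u,v)
go(449.4,-244.2,170,103.8)
E
```

```text
[ 0.45053885 -0.24609854  0.19768871] [-0.17865056  0.43714218 -2.54973635]
rod lateral offset from TCP (mm) 0.43 mean pts [ 449.7 -243.2  150.5] 62
eye px 337.0129026606458 147.50412538775208
from [ 450.5 -246.   197.6] psi 103.77 -> translation [ 2.1 -0.7 27.6] yaw -0.03
```

Emit:
jog_arm:
  motion:
    - {"translation":[2,-1,5],"yaw":0}
    - {"translation":[2,-1,10],"yaw":0}
    - {"translation":[2,-1,13],"yaw":0}
    - {"translation":[2,-1,13],"yaw":0}
    - {"translation":[2,-1,13],"yaw":0}

```text
time_s: 19.35
ee_pos: [0.4483, -0.2439, 0.1834]
eef_rot: [0.0, 0.617, 0.787, 0.0]
contact_force: [-0.4, 0.8, -3.6]
gripper_width: 0.013
finger_force: 59.6
```

```bash
python3 - <<'E'
from h import *
go(449.4,-244.2,170,103.8)
go(449.4,-244.2,170,103.8); d=snap("side");go(449.4,-244.2,170,103.8)
d=snap("side");go(449.4,-244.2,170,103.8)
cv2.imwrite("pics/p6.png",cv2.resize(d["pixels"][95:185,290:390],None,fx=6,fy=6,interpolation=cv2.INTER_CUBIC))
E
```

```text
from [ 448.3 -243.9  183.4] psi 103.76 -> translation [-0.6  1.  13.4] yaw -0.04
from [ 448.3 -243.9  183.4] psi 103.76 -> translation [-0.6  1.  13.4] yaw -0.04
from [ 448.4 -243.9  183.5] psi 103.76 -> translation [-0.5  0.9 13.5] yaw -0.04
from [ 448.4 -243.9  183.6] psi 103.76 -> translation [-0.5  0.9 13.6] yaw -0.04
```

View pics/p6.png

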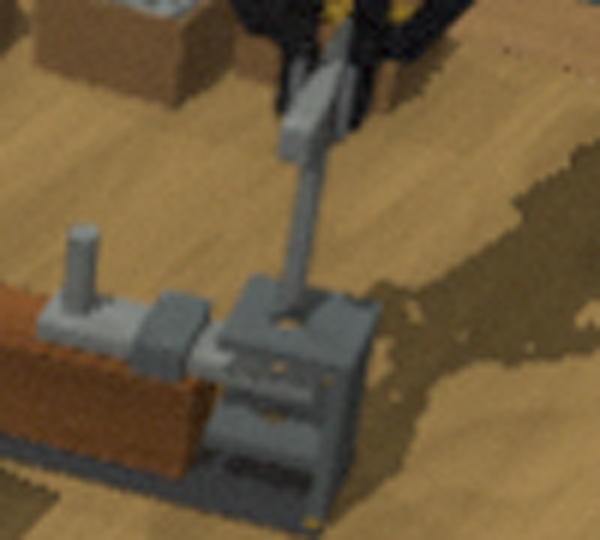

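The rod tip at crop (292,303) stands just above the eye at (290,322). I'll lower it while watching the force.

Emit:
jog_arm:
  motion:
    - {"translation":[-0.5,1,3],"yaw":0}
    - {"translation":[-0.5,1,6],"yaw":0}
    - {"translation":[-0.5,1,9],"yaw":0}
    - {"translation":[-0.5,1,12],"yaw":0}
    - {"translation":[-0.5,1,14],"yaw":0}
    - {"translation":[-0.5,1,14],"yaw":0}

```text
time_s: 20.2
ee_pos: [0.4492, -0.244, 0.1692]
eef_rot: [-0.0, 0.617, 0.787, 0.0]
contact_force: [-1.0, 0.1, -2.5]
gripper_width: 0.0131
finger_force: 59.6
```

Emit:
jog_arm:
  motion:
    - {"translation":[0,0,4],"yaw":0}
    - {"translation":[0,0,8],"yaw":0}
    - {"translation":[0,0,12],"yaw":0}
    - {"translation":[0,0,16],"yaw":0}
    - {"translation":[0,0,20],"yaw":0}
    - {"translation":[0,0,24],"yaw":0}
    - {"translation":[0,0,24],"yaw":0}

```text
time_s: 21.08
ee_pos: [0.449, -0.2439, 0.1449]
eef_rot: [-0.0, 0.617, 0.787, -0.0]
contact_force: [-0.6, -0.4, -2.1]
gripper_width: 0.0134
finger_force: 59.6
```

Emit:
jog_arm:
  motion:
    - {"translation":[0,0,5],"yaw":0}
    - {"translation":[0,0,10],"yaw":0}
    - {"translation":[0,0,15],"yaw":0}
    - {"translation":[0,0,20],"yaw":0}
    - {"translation":[0,0,24],"yaw":0}
    - {"translation":[0,0,28],"yaw":0}
    - {"translation":[0,0,32],"yaw":0}
    - {"translation":[0,0,36],"yaw":0}
    - {"translation":[0,0,36],"yaw":0}

```text
time_s: 22.2
ee_pos: [0.449, -0.2438, 0.109]
eef_rot: [-0.0, 0.617, 0.787, -0.0]
contact_force: [-0.3, 0.0, -2.9]
gripper_width: 0.013
finger_force: 59.6
```

Free all the way through. Down to the shoulder: about 20 mm more, slower at the end.

Emit:
jog_arm:
  motion:
    - {"translation":[0,0,5],"yaw":0}
    - {"translation":[0,0,10],"yaw":0}
    - {"translation":[0,0,14],"yaw":0}
    - {"translation":[0,0,17],"yaw":0}
    - {"translation":[0,0,18],"yaw":0}
    - {"translation":[0,0,18],"yaw":0}

```text
time_s: 22.95
ee_pos: [0.4494, -0.2441, 0.0914]
eef_rot: [0.0, 0.617, 0.787, 0.0]
contact_force: [-0.4, 0.4, -2.6]
gripper_width: 0.0131
finger_force: 59.6
```

Emit:
jog_arm:
  motion:
    - {"translation":[0,0,1],"yaw":0}
    - {"translation":[0,0,2],"yaw":0}
    - {"translation":[0,0,2],"yaw":0}

```text
time_s: 23.32
ee_pos: [0.4493, -0.244, 0.0894]
eef_rot: [-0.0, 0.617, 0.787, 0.0]
contact_force: [-0.4, 0.0, -2.4]
gripper_width: 0.0129
finger_force: 59.6
```

Emit:
jog_arm:
  motion:
    - {"translation":[0,0,1],"yaw":0}
    - {"translation":[0,0,2],"yaw":0}
    - {"translation":[0,0,2],"yaw":0}

```text
time_s: 23.7
ee_pos: [0.4495, -0.2442, 0.0887]
eef_rot: [0.0, 0.617, 0.787, -0.0]
contact_force: [-2.8, 1.2, 6.0]
gripper_width: 0.013
finger_force: 60.9
```

The shoulder is seated: the force rose to 6 N at the expected height. Release and rise.

Emit:
jog_arm:
  motion:
    - {"translation":[0,0,-1],"yaw":0}
    - {"translation":[0,0,-1],"yaw":0}
    - {"translation":[0,0,-1],"yaw":0}
    - {"translation":[0,0,-1],"yaw":0}
    - {"translation":[0,0,-1],"yaw":0}
    - {"translation":[0,0,-1],"yaw":0}
    - {"translation":[0,0,-10],"yaw":0}
    - {"translation":[0,0,-40],"yaw":0}
    - {"translation":[0,0,-85],"yaw":0}
    - {"translation":[0,0,-130],"yaw":0}
    - {"translation":[0,0,-150],"yaw":0}
    - {"translation":[0,0,-150],"yaw":0}
  grip: 100

```text
time_s: 25.2
ee_pos: [0.4508, -0.2451, 0.2401]
eef_rot: [0.003, 0.617, 0.787, 0.0]
contact_force: [0.9, -0.1, -0.4]
gripper_width: 0.0855
finger_force: 0.0
```

```bash
python3 - <<'E'
from h import *
s=monitor.state();print(s["ee_pos"],s["contact_force"],s["gripper_width"],s["time_s"])
d=snap("wrist");W=cloud(d)*1000;z=W[...,2]
m=(abs(W[...,0]-449)<60)&(abs(W[...,1]+244)<60)&(z>125)&(z<142)
print("bar z",np.median(z[m]),m.sum(),cv2.minAreaRect(np.float32(W[m][:,:2])))
e=(abs(W[...,0]-449)<60)&(abs(W[...,1]+244)<60)&(z>95)&(z<106);print("flange z",np.median(z[e]))
P=W[m];A=np.c_[P[:,:2]-P[:,:2].mean(0),np.ones(len(P))];print("bar slope",np.linalg.lstsq(A,P[:,2],rcond=None)[0])
E
```

```text
[ 0.45075263 -0.24506692  0.2400957 ] [ 0.85727237 -0.13095518 -0.35485758] 0.08552885364357773 25.2
bar z 134.58726741902973 2156 ((451.0591125488281, -243.89248657226562), (14.017523765563965, 109.50836944580078), 13.876998901367188)
flange z 100.68714046318637
bar slope [-2.03230767e-03 -4.74444680e-03  1.34473014e+02]
```

The bar top is 33.9 mm above the flange, so the pin is seated. It is level and within 2 mm of the eye. Handing in.

```bash
python3 -c "
from workcell import job
print(job.close_job())"
```

```text
the job is handed in; nothing more can be done
None
```

The bolt is fully home, the long pin is seated in all three eyes and released, and the job is handed in at about 25 s of the 67 s limit; the verdict was not shown.

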